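Tip the feed pan into the scoop and weigh the balls

ROBOT

A 6-joint arm with a two-finger parallel gripper is mounted at the origin on the work surface. World frame = base frame: x ahead of the robot, y to its left, z up, the work surface at z = 0. Lengths are in m, angles in rad, forces in N, time in s.
With the tool pointing down it reaches from about 0.25 to 0.725 m from the base axis. Payload 4 kg.
Tool frame: the origin (TCP) lies on the centre line of the jaws, within the pads' length; the fingertips stand 19 mm ahead of it and the grasp point (between the pads) is the TCP; z points along the fingers, y is the direction in which the jaws open and shut (so a half turn about z gives the same grasp; the last joint's range is limited). The gripper opens to 85 mm and grips with 20 to 120 N. Pads are 22 mm wide; open, the fingers measure 114 mm over their backs; the gripper's body (76 mm by 85 mm) begins 54 mm behind the grasp point. The pads swing forward as they close: fully open they stand 13 mm farther back than shut.
Start: joints at [1.192, 0.241, 0.005, 1.335, 0, 1.571], TCP at [0.185, 0.465, 0.25] pointing down, gripper open.
Joint ranges: [-2.72, 2.72], [-1.05, 1.87], [-1.09, 1.28], [-1.99, 2.15], [-1.42, 1.44], [-3.14, 3.14]. Speed limits (rad/s): [2.79, 2.79, 3.14, 3.14, 3.14, 3.14].

INTERFACE

Orientations are given as a unit quaternion [x, y, z, w].
In Python, from workcell import bot gives the robot as it stands. The module is installed in compiled form; this text tells all that it offers.
- The arm moves only by the shell command python3 -m handwheel 'ROWS' [OPENING]. ROWS is JSON, a list of rows, each an object of numbers: "dx", "dy", "dz": the shift along the tool's x, y, z as a fraction of full scale; "ax", "ay", "az": the turn, a rotation vector about the tool's x, y, z as a fraction of full scale. In form: [{"dx": .., "dy": .., "dz": .., "ax": .., "ay": .., "az": ..}, ...]. A call has 1 to 12 rows; each row shifts and turns the commanded pose from where the row before left it, along the tool's axes as they then stand; what a row does not reach is not made up. Full scale, the value 1, is 2.5 cm for a shift and 0.15 rad for a turn. A row lasts 1/10 s, in which the tool goes at most 50 mm and 8.59 degrees, less where a joint would pass 70% of its speed; a pose out of reach is approached as far as the arm can. A call with a number of a shift or a turn outside -1 to 1 is refused whole. A call with a gripper value outside its range is refused whole. OPENING is the gripper's target within -1 to 1 (fully open at 1, half-way at 0, shut at -1), set as the call begins (- or left out, the last holds). The fingers move at their own pace and stop on an object; the grip force is fixed at half the most. Time passes only in rows, so rows that do not move let the fingers close. It gives the time, the measured TCP pose, the force and the opening at its end, in the units of the state.
- bot.get_obs(): the state, without advancing time (a new reading comes with each control period).
- bot.camera(name): name is "scene" or "top"; returns a dict with "img" (400x640x3 uint8, red, green, blue), "intrinsics" (3x3 intrinsics, pixels), "dist_coeffs" ([k1, k2, p1, p2, k3] as OpenCV has them; the pictures are not rectified), "eye" and "rotation" of the camera in the world. Camera axes: x right, y down, z forward; pixel columns grow to the right and rows downward; lengths in m; the calibration is good to about 2 mm. A picture is of the moment at which its call begins. There is no depth.
- bot.job_done(): hands the job in, once; it reports no verdict.
Trained networks look in a picture, given as the dict that the camera call returned (one of the last four; its "shot" number tells which), for a name from the list of things; names that differ only in an ending like _2 or _b are one class to them, and where a whole thing is asked for, a point or a joint stands for the part that bears it (a point fixed in the world has none). Each returns a list of dicts, best first, with "confidence" (0 to 1); they miss things now and then, are a little off and sometimes report something else, mostly with a low value. They report only what shows in the picture. A call takes as long as a camera call. They do not tell look-alikes from the thing itself.
- bot.trace(thing, picture): "region" (400x640 bool, what is visible of it) and "rect" ([centre column, centre row, width, height] in pixels, round what is visible of it).
The state is a dict: "clock": time; "joint_pos": joint angles; "joint_vel": joint speeds; "tau": joint torques, N m; "eef_pos": TCP position; "tool_rot": TCP orientation; "ft_force": force on the tool from outside, world axes, zero at the start; "ft_torque": the same for the moment, N m; "grip_width": finger opening in m.
Only numpy, scipy, OpenCV 4.12 (cv2) and the standard library are available. Lean on these libraries where they do the work, as an engineer would, in place of code of your own. Each camera call takes 0.05 s, during which the arm holds its last target.

TASK

Lift the handle end of the hinged feed pan so that all six ivory balls run down and gather in the scoop standing at its low end, then lower the pan gently back to level. Then take the scoop by its cross bar and set it upright on the weighing plate of the scale, with all six balls still in it; leave the other things on the table where they are.

Things in the scene. Friction and masses are not known exactly. Their poses are not given: they have to be found in the camera images.
- pan (a joint): Tilt of the hinged feed pan, rad: 0 = level on its rest, up to 0.7 as its handle end is lifted about the hinge at its scoop end. The hinge is free: let go, the pan falls back. Lifting takes 3 to 6 N at the handle. 0.35 rad or more makes the balls roll over the ramp into the scoop in about a second; they stay in it when the pan is level again.
- pan_handle (a point): Middle of the pan's lift handle: level dark round bar, 12 mm thick, 110 mm long, parallel to the hinge, 72 mm beyond the pan's end wall, free beneath. When the pan is down it is 62 mm above the table. Frame turns with the pan: x from hinge to handle, y along the bar, z up. The bar is 399 mm from the hinge along x and 30 mm above it along z.
- pan_floor (a point): Centre of the pan's floor, top face (34 mm above the table when down), axes as pan_handle. Pan: shallow steel tray, 328 (x) by 188 mm (y), walls 28 mm above the floor. Along -x from the handle: flat floor with the balls, a ramp (55 mm long, 9 mm high) between flaring fences, then the pocket with the scoop, its mouth at the ramp's top.
- pan_hinge (a point): Point on the hinge line below the middle of the pan's low end (scoop end), 32 mm above the table. Axes as pan_handle; the pan turns about this y axis.
- scoop_grip (a point): Centre of the scoop's grip: black cross bar 16 mm thick (x), 18 mm high, 120 mm long (y, 110 mm free between its uprights), above the scoop's middle, 84 mm above its underside; in the level pan 118 mm above the table. The x axis points out of the scoop's mouth, towards the pan's handle; z up. Scoop about 0.28 kg; lifts straight up out of its pocket (fences 28 mm high, 2 to 4 mm play).
- scoop_in (a point): Centre of the scoop's inner floor, 2.5 mm above its underside, axes as scoop_grip. Scoop: open aluminium box shovel, 108 (x) by 120 mm (y) outside, walls 4 mm; sides 34 mm high, rear 45 mm, mouth on the +x side with an 8 mm high sill that keeps the balls in while it is level.
- scale_plate (a point): Centre of the top face of the bench scale's steel weighing plate, 180 mm (x) by 190 mm (y), 44 mm above the table, z up. The scale (grey body, small dark display on the robot's side) is fixed.
- ball1_center (a point): Centre of one of six alike ivory plastic roll-on balls, 28 mm diameter, 11 g, lying on the pan's flat floor at the start.
- ball2_center (a point): Centre of one of six alike ivory plastic roll-on balls, 28 mm diameter, 11 g, lying on the pan's flat floor at the start.
- ball3_center (a point): Centre of one of six alike ivory plastic roll-on balls, 28 mm diameter, 11 g, lying on the pan's flat floor at the start.
- ball4_center (a point): Centre of one of six alike ivory plastic roll-on balls, 28 mm diameter, 11 g, lying on the pan's flat floor at the start.
- ball5_center (a point): Centre of one of six alike ivory plastic roll-on balls, 28 mm diameter, 11 g, lying on the pan's flat floor at the start.
- ball6_center (a point): Centre of one of six alike ivory plastic roll-on balls, 28 mm diameter, 11 g, lying on the pan's flat floor at the start.
- puck1: Bystander, to be left alone: machined aluminium puck 60 mm across with an ivory tube collar, 42 mm high; origin at the centre of its underside.
- puck2: Bystander, to be left alone: machined aluminium puck 60 mm across with an ivory tube collar, 42 mm high; origin at the centre of its underside.
- jar1: Bystander, to be left alone: white jar, 60 mm across, 55 mm high; origin at the centre of its underside.
- wrench: Bystander, to be left alone: steel wrench lying flat; origin at the centre of its underside.
- nozzle: Bystander, to be left alone: steel filling nozzle, 36 mm across, 60 mm high; origin at the centre of its underside.
Not all that is in view belongs to the job. Leave any purple look-alike of the part that bears scoop_grip alone.

How it is judged:
On the way:
1. all six balls have run into the scoop while it still stands in its pocket in the tilted pan (x of ball1_center in the frame of scoop_in between -0.054 and 0.054 m and y of ball1_center in the frame of scoop_in between -0.06 and 0.06 m and z of ball1_center in the frame of scoop_in between 0 and 0.05 m and x of ball2_center in the frame of scoop_in between -0.054 and 0.054 m and y of ball2_center in the frame of scoop_in between -0.06 and 0.06 m and z of ball2_center in the frame of scoop_in between 0 and 0.05 m and x of ball3_center in the frame of scoop_in between -0.054 and 0.054 m and y of ball3_center in the frame of scoop_in between -0.06 and 0.06 m and z of ball3_center in the frame of scoop_in between 0 and 0.05 m and x of ball4_center in the frame of scoop_in between -0.054 and 0.054 m and y of ball4_center in the frame of scoop_in between -0.06 and 0.06 m and z of ball4_center in the frame of scoop_in between 0 and 0.05 m and x of ball5_center in the frame of scoop_in between -0.054 and 0.054 m and y of ball5_center in the frame of scoop_in between -0.06 and 0.06 m and z of ball5_center in the frame of scoop_in between 0 and 0.05 m and x of ball6_center in the frame of scoop_in between -0.054 and 0.054 m and y of ball6_center in the frame of scoop_in between -0.06 and 0.06 m and z of ball6_center in the frame of scoop_in between 0 and 0.05 m and value of joint pan above 0.05 rad and distance between scoop_grip and pan_hinge below 0.13 m), for 0.1 s.
At the end, for the whole second after the job is handed in: All six balls are inside the scoop; the scoop stands upright (within 0.08 rad) on the weighing plate, its middle within 50 mm of the plate's middle along each plate axis; the pan is back down (below 0.03 rad) (x of ball1_center in the frame of scoop_in between -0.054 and 0.054 m and y of ball1_center in the frame of scoop_in between -0.06 and 0.06 m and z of ball1_center in the frame of scoop_in between 0 and 0.05 m and x of ball2_center in the frame of scoop_in between -0.054 and 0.054 m and y of ball2_center in the frame of scoop_in between -0.06 and 0.06 m and z of ball2_center in the frame of scoop_in between 0 and 0.05 m and x of ball3_center in the frame of scoop_in between -0.054 and 0.054 m and y of ball3_center in the frame of scoop_in between -0.06 and 0.06 m and z of ball3_center in the frame of scoop_in between 0 and 0.05 m and x of ball4_center in the frame of scoop_in between -0.054 and 0.054 m and y of ball4_center in the frame of scoop_in between -0.06 and 0.06 m and z of ball4_center in the frame of scoop_in between 0 and 0.05 m and x of ball5_center in the frame of scoop_in between -0.054 and 0.054 m and y of ball5_center in the frame of scoop_in between -0.06 and 0.06 m and z of ball5_center in the frame of scoop_in between 0 and 0.05 m and x of ball6_center in the frame of scoop_in between -0.054 and 0.054 m and y of ball6_center in the frame of scoop_in between -0.06 and 0.06 m and z of ball6_center in the frame of scoop_in between 0 and 0.05 m and x of scoop_grip in the frame of scale_plate between -0.05 and 0.05 m and y of scoop_grip in the frame of scale_plate between -0.05 and 0.05 m and z of scoop_grip in the frame of scale_plate between 0.078 and 0.09 m and angle between scoop_grip's own z axis and vertical below 0.08 rad and value of joint pan below 0.03 rad); the robot touches nothing.
It fails at once if the pan was let fall (faster than 2.5 rad/s downwards) (velocity of joint pan below -2.5 rad/s).
It fails at once if another loose thing on the table was moved more than 30 mm (distance of any of puck1, puck2, jar1, wrench, nozzle from where it was at the start of the episode above 0.03 m).
It also fails if it takes over 61 s, if anything falls off the work surface, if the arm or the gripper's body presses on something with over 40 N, if the wrist force passes 120 N, or if a joint passes its speed limit or range.

## Working session

There is one attempt and no reset: what is moved stays moved. The work goes in short steps, Python scripts to look and compute and a shell command to move; the robot and the scene stay as the last step left them, time stands still between calls to the robot, and variables do not carry over. Pictures are saved under pics/ and viewed, and the job is handed in when it is done.

```bash
mkdir -p pics; cat > h.py <<'E'
import numpy as np, cv2, pickle
from workcell import bot
def snap(n,fn):
    c=bot.camera(n); cv2.imwrite('pics/'+fn,c['img'][:,:,::-1]); return c
def ray(c,uv):
    p=cv2.undistortPoints(np.array([[uv]],float),np.array(c['intrinsics']),np.array(c['dist_coeffs']))[0,0]
    return np.array(c['rotation'])@np.array([p[0],p[1],1.])
def at_z(c,uv,z):
    d=ray(c,uv); e=np.array(c['eye']); return e+d*(z-e[2])/d[2]
def proj(c,P):
    R=np.array(c['rotation']); q=(np.atleast_2d(P)-np.array(c['eye']))@R
    return cv2.projectPoints(q,np.zeros(3),np.zeros(3),np.array(c['intrinsics']),np.array(c['dist_coeffs']))[0][:,0]
E
python3 - <<'E'
from h import *
for n in ('scene','top'):
    c=snap(n,n+'0.png'); print(n,c['eye'],np.round(c['rotation'],3).tolist(),c['intrinsics'])
    for t in ['pan','pan_handle','scoop_grip','scale_plate','ball1_center','puck1','jar1','wrench','nozzle']:
        try:
            for r in bot.trace(t,c)[:7]: print(t,round(r['confidence'],2),np.round(r['rect']).tolist(),int(r['region'].sum()))
        except Exception as e: print(t,e)
o=bot.get_obs(); print({k:np.round(v,3).tolist() for k,v in o.items()})
E
```

```text
scene [1.04291649 0.69101694 0.74543128] [0.297, 0.849, -0.41, -0.151] [[370.20738167   0.         320.67817366]
 [  0.         370.20738167 199.48190551]
 [  0.           0.           1.        ]]
pan 0.7 [332.0, 212.0, 145.0, 74.0] 4184
pan_handle 0.9 [328.0, 213.0, 146.0, 74.0] 4065
scoop_grip 0.92 [281.0, 301.0, 69.0, 68.0] 2783
scoop_grip 0.74 [290.0, 185.0, 55.0, 46.0] 1343
scoop_grip 0.53 [330.0, 213.0, 149.0, 70.0] 4483
ball1_center 0.61 [330.0, 223.0, 9.0, 9.0] 56
ball1_center 0.51 [205.0, 203.0, 17.0, 16.0] 346
ball1_center 0.23 [331.0, 212.0, 149.0, 71.0] 4144
puck1 0.86 [215.0, 225.0, 21.0, 21.0] 395
puck1 0.73 [206.0, 205.0, 17.0, 18.0] 334
jar1 0.79 [247.0, 260.0, 22.0, 34.0] 561
jar1 0.25 [331.0, 212.0, 147.0, 71.0] 4272
wrench 0.61 [309.0, 139.0, 47.0, 10.0] 103
nozzle 0.57 [478.0, 260.0, 11.0, 21.0] 238
top [0.30806663 0.03690143 1.36505633] [-0.704, 0.706, -0.061, 0.057] [[371.40148674   0.         325.30036495]
 [  0.         371.40148674 199.33515623]
 [  0.           0.           1.        ]]
pan 0.88 [320.0, 208.0, 124.0, 82.0] 3847
pan 0.5 [321.0, 224.0, 7.0, 6
[... 357 characters left out ...]
78.0] 3705
ball1_center 0.62 [303.0, 235.0, 5.0, 8.0] 28
ball1_center 0.37 [307.0, 203.0, 6.0, 9.0] 39
puck1 0.77 [395.0, 142.0, 14.0, 19.0] 201
puck1 0.65 [363.0, 137.0, 16.0, 14.0] 186
jar1 0.61 [317.0, 134.0, 14.0, 22.0] 233
wrench 0.59 [320.0, 208.0, 126.0, 80.0] 3818
wrench 0.44 [394.0, 142.0, 12.0, 15.0] 187
nozzle 0.23 [315.0, 214.0, 10.0, 9.0] 47
{'clock': 1.0, 'joint_pos': [1.192, 0.241, 0.005, 1.335, 0.0, 1.571], 'joint_vel': [-0.001, -0.0, -0.001, 0.001, -0.0, 0.001], 'tau': [-0.001, -37.221, 25.27, 0.001, -0.0, 0.0], 'eef_pos': [0.185, 0.465, 0.25], 'tool_rot': [0.188, 0.982, 0.0, 0.0], 'ft_force': [-0.292, 0.157, -0.023], 'ft_torque': [0.017, 0.013, -0.032], 'grip_width': 0.086}
```

```bash
python3 - <<'E'
s=open('h.py').read()
s=s.replace("np.array(c['rotation'])","Q(c)")
s=s.replace("def snap","from scipy.spatial.transform import Rotation as Ro\ndef Q(c): return Ro.from_quat(c['rotation']).as_matrix()\ndef snap")
open('h.py','w').write(s)
E
python3 - <<'E'
from h import *
c=bot.camera('top');print(Q(c).round(2).tolist())
x=c['img'][90:330,200:520,::-1];cv2.imwrite('pics/top1.png',cv2.resize(x,None,fx=2.5,fy=2.5,interpolation=cv2.INTER_CUBIC))
E
```

```text
[[-0.0, -0.99, 0.17], [-1.0, 0.0, -0.01], [0.01, -0.17, -0.99]]
```

View pics/top1.png

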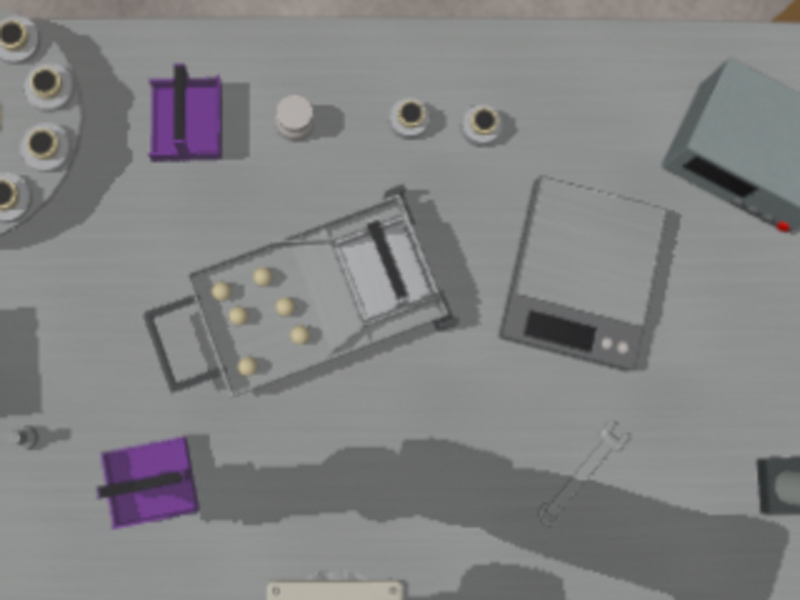

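View pics/scene0.png

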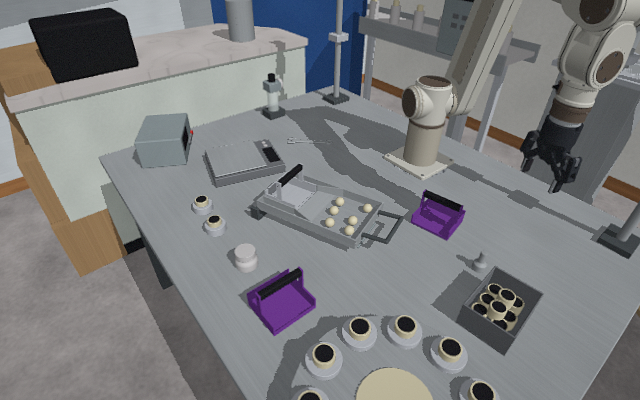

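```bash
cat > fit.py <<'E'
from h import *
def f(c,u,v): return (200+u/2.5,90+v/2.5)
E
python3 - <<'E'
from fit import *
c=bot.camera('top')
from scipy.optimize import least_squares
# pan model points: (crop px, local x, y, z)
obs=[((147,315),.399,None,.062)]
g=lambda u,v,z: at_z(c,f(c,u,v),z)[:2]
A,B=g(147,315,.062),g(173,390,.062); C,D=g(372,224,.122),g(402,297,.122)
print('handle',A,B,(A+B)/2,np.linalg.norm(A-B)); print('grip',C,D,(C+D)/2,np.linalg.norm(C-D))
P=[g(*q,.044) for q in [(541,178),(667,210),(637,327),(516,295)]]
print('plate',np.round(P,3).tolist(),np.mean(P,0),[np.linalg.norm(P[i]-P[i-1]).round(3) for i in range(4)])
m=((A+B)/2-(C+D)/2); print('dir',np.degrees(np.arctan2(m[1],m[0])),np.linalg.norm(m))
for a,b in((A,B),(C,D)): print(np.degrees(np.arctan2(*(a-b)[::-1])))
# sweep pan yaw/pos model drawn
h=(A+B)/2; 
def draw(hx,hy,yaw,sc):
    R=Ro.from_euler('z',yaw).as_matrix(); H=np.array([hx,hy,.032]); 
    T=lambda p:(R@np.array(p).T).T+H
    img=cv2.resize(c['img'][90:330,200:520,::-1],None,fx=2.5,fy=2.5,interpolation=cv2.INTER_CUBIC)
    def L(pts,col):
        q=(proj(c,T(pts))-[200,90])*2.5
        cv2.polylines(img,[np.int32(q)],True,col,1)
    L([[0,-.094,.03],[.327,-.094,.03],[.327,.094,.03],[0,.094,.03]],(0,0,255))
    L([[.399,-.055,.03],[.399,.055,.03]],(0,255,0))
    L([[sc,-.06,.095],[sc,.06,.095]],(255,0,0))
    return img
yaw=np.arctan2(m[1],m[0]); hh=h-.399*m/np.linalg.norm(m)
print('hinge',hh,yaw)
cv2.imwrite('pics/fit1.png',draw(*hh,yaw,.399-np.linalg.norm(m)))
E
```

```text
handle [0.46710103 0.26418233] [0.36160364 0.22517294] [0.41435234 0.24467763] 0.11247859359645411
grip [ 0.58476467 -0.05151147] [ 0.48363958 -0.09079677] [ 0.53420212 -0.07115412] 0.10848786810413096
plate [[0.672, -0.308], [0.623, -0.495], [0.45, -0.439], [0.497, -0.264]] [ 0.56051141 -0.37649176] [np.float64(0.18), np.float64(0.193), np.float64(0.182), np.float64(0.181)]
dir 110.78042760532698 0.33780714864111727
20.29270281252442
21.23026123655776
hinge [ 0.55591259 -0.12836619] 1.933483208480173
```

View pics/fit1.png

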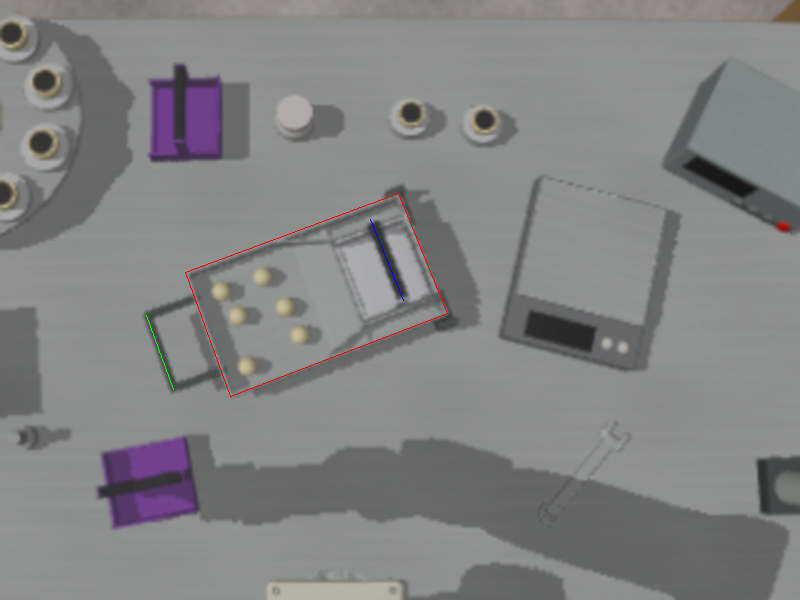

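Scoop candidates in the top image: the silver scoop in the pan pocket at (354,195), a purple one at (274,137) and a purple one at (259,282). By the description I choose the silver one in the pan. The model overlay matches the pan outline, handle and cross bar, and the close crop above confirms the choice.

```bash
cat > go.py <<'E'
# usage: go.py x y z [yawdeg of tool y axis] [tilt of tool about pan y]; prints deltas in tool units
import sys
from h import *
a=[float(v) for v in sys.argv[1:]]
o=bot.get_obs(); R=Ro.from_quat(o['tool_rot']); p=np.array(o['eef_pos'])
print('t',round(o['clock'],2),'p',p.round(4),'q',np.round(o['joint_pos'],3),'w',round(float(o['grip_width']),4),'F',np.round(o['ft_force'],1))
Rm=R.as_matrix(); print('tool y yaw',np.degrees(np.arctan2(Rm[1,1],Rm[0,1])).round(2),'z',Rm[:,2].round(3))
if len(a)>=3: print('shift units(tool)',(Rm.T@(np.array(a[:3])-p)/.025).round(2))
if len(a)>=4:
    y=np.radians(a[3]); Y=np.array([np.cos(y),np.sin(y),0]); Z=np.array([0,0,-1.]); X=np.cross(Y,Z)
    if len(a)>4: # rotate by tilt about -pan y
        T=Ro.from_rotvec(-a[4]*np.array([-np.sin(np.radians(110.8)),np.cos(np.radians(110.8)),0])).as_matrix(); X,Y,Z=T@X,T@Y,T@Z
    Rd=np.stack([X,Y,Z],1)
    print('turn units(tool)',(Ro.from_matrix(Rm.T@Rd).as_rotvec()/.15).round(2))
E
python3 go.py .414 .245 .2 110.8
python3 - <<'E'
# pan-handle arc
import numpy as np
for t in np.arange(0,.5,.05): print(t.round(2),(.399*np.cos(t)-.03*np.sin(t)-.399).round(4),(.399*np.sin(t)+.03*np.cos(t)-.03).round(4))
E
```

```text
t 1.1 p [0.1849 0.4645 0.2503] q [ 1.192  0.241  0.005  1.335 -0.     1.571] w 0.0853 F [-0.2  0.4 -0.5]
tool y yaw 68.3 z [-0. -0. -1.]
shift units(tool) [-11.76  -4.77   2.01]
turn units(tool) [-0.   -0.   -4.95]
0.0 0.0 0.0
0.05 -0.002 0.0199
0.1 -0.005 0.0397
0.15 -0.009 0.0593
0.2 -0.0139 0.0787
0.25 -0.0198 0.0978
0.3 -0.0267 0.1166
0.35 -0.0345 0.135
0.4 -0.0432 0.153
0.45 -0.0528 0.1706
```

```bash
python3 -m handwheel '[{"dx":-0.98,"dy":-0.4},{"dx":-0.98,"dy":-0.4},{"dx":-0.98,"dy":-0.4},{"dx":-0.98,"dy":-0.4},{"dx":-0.98,"dy":-0.4},{"dx":-0.98,"dy":-0.4},{"dx":-0.98,"dy":-0.4},{"dx":-0.98,"dy":-0.4},{"dx":-0.98,"dy":-0.4},{"dx":-0.98,"dy":-0.4},{"dx":-0.98,"dy":-0.4},{"dx":-0.98,"dy":-0.4}]' 0.2
python3 -m handwheel '[{"az":-0.9},{"az":-0.9},{"az":-0.9},{"az":-0.9},{"az":-0.9},{"az":-0.45},{}]'; python3 go.py .414 .245 .12 110.8
```

```text
t 1.1 p [0.1849 0.4645 0.2503] q [ 1.192  0.241  0.005  1.335 -0.     1.571] w 0.0853 F [-0.2  0.4 -0.5]
tool y yaw 68.3 z [-0. -0. -1.]
shift units(tool) [-11.76  -4.77   5.21]
turn units(tool) [-0.   -0.   -4.95]invalid input
invalid input
```

```bash
python3 -m handwheel '[{"dx":-0.98,"dy":-0.4,"dz":0,"ax":0,"ay":0,"az":0},{"dx":-0.98,"dy":-0.4,"dz":0,"ax":0,"ay":0,"az":0},{"dx":-0.98,"dy":-0.4,"dz":0,"ax":0,"ay":0,"az":0},{"dx":-0.98,"dy":-0.4,"dz":0,"ax":0,"ay":0,"az":0},{"dx":-0.98,"dy":-0.4,"dz":0,"ax":0,"ay":0,"az":0},{"dx":-0.98,"dy":-0.4,"dz":0,"ax":0,"ay":0,"az":0},{"dx":-0.98,"dy":-0.4,"dz":0,"ax":0,"ay":0,"az":0},{"dx":-0.98,"dy":-0.4,"dz":0,"ax":0,"ay":0,"az":0},{"dx":-0.98,"dy":-0.4,"dz":0,"ax":0,"ay":0,"az":0},{"dx":-0.98,"dy":-0.4,"dz":0,"ax":0,"ay":0,"az":0},{"dx":-0.98,"dy":-0.4,"dz":0,"ax":0,"ay":0,"az":0},{"dx":-0.98,"dy":-0.4,"dz":0,"ax":0,"ay":0,"az":0}]' 0.2
python3 go.py .414 .245 .12 110.8
```

```text
clock: 2.3
eef_pos: [0.4144, 0.2435, 0.2504]
tool_rot: [0.188, 0.982, 0.0, 0.0]
ft_force: [-0.1, 0.6, 0.3]
grip_width: 0.0513
t 2.3 p [0.4144 0.2435 0.2504] q [ 0.531  0.202 -0.044  1.324  0.     0.91 ] w 0.0513 F [-0.1  0.6  0.3]
tool y yaw 68.29 z [ 0.  0. -1.]
shift units(tool) [0.04 0.05 5.22]
turn units(tool) [ 0.    0.   -4.95]
```

```bash
python3 -m handwheel '[{"dx":0,"dy":0,"dz":0.5,"ax":0,"ay":0,"az":-0.9},{"dx":0,"dy":0,"dz":0.9,"ax":0,"ay":0,"az":-0.9},{"dx":0,"dy":0,"dz":0.9,"ax":0,"ay":0,"az":-0.9},{"dx":0,"dy":0,"dz":0.9,"ax":0,"ay":0,"az":-0.9},{"dx":0,"dy":0,"dz":0.9,"ax":0,"ay":0,"az":-0.9},{"dx":0,"dy":0,"dz":0.5,"ax":0,"ay":0,"az":-0.45},{"dx":0,"dy":0,"dz":0,"ax":0,"ay":0,"az":0}]'
python3 go.py .414 .245 .061 110.8; python3 - <<'E'
from h import *
for n in('scene','top'):
    c=bot.camera(n);q=proj(c,[[.414,.245,.062]])[0].astype(int);u,v=q;x=c['img'][max(v-70,0):v+70,u-90:u+90,::-1];cv2.imwrite(f'pics/a_{n}.png',cv2.resize(x,None,fx=4,fy=4,interpolation=cv2.INTER_CUBIC))
E
```

```text
clock: 3.0
eef_pos: [0.4123, 0.2435, 0.1334]
tool_rot: [-0.181, 0.984, -0.001, -0.002]
ft_force: [0.2, 0.0, -0.2]
grip_width: 0.0512
t 3.0 p [0.4123 0.2435 0.1334] q [ 0.533  0.289 -0.25   1.036 -0.     0.17 ] w 0.0512 F [ 0.2  0.  -0.2]
tool y yaw 110.82 z [-0.004 -0.002 -1.   ]
shift units(tool) [-0.1   0.03  2.9 ]
turn units(tool) [-0.01 -0.03  0.  ]
```

View pics/a_scene.png

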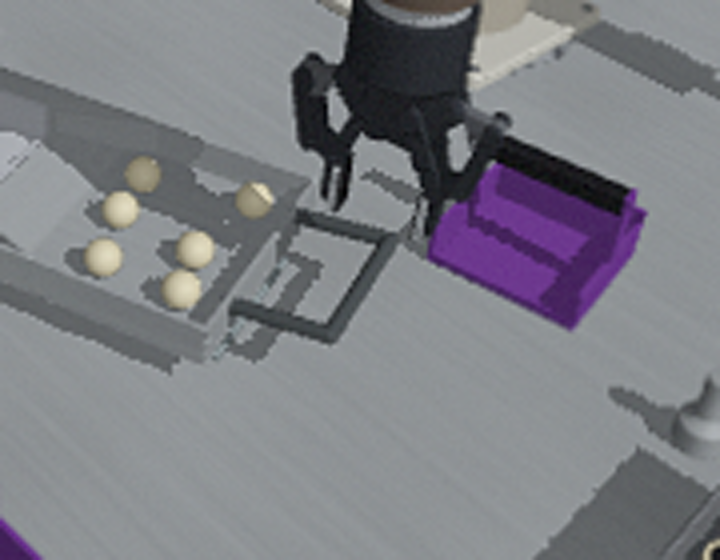

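```bash
python3 -m handwheel '[{"dx":-0.1,"dy":0,"dz":0.5,"ax":0,"ay":0,"az":0},{"dx":0,"dy":0,"dz":0.6,"ax":0,"ay":0,"az":0},{"dx":0,"dy":0,"dz":0.6,"ax":0,"ay":0,"az":0},{"dx":0,"dy":0,"dz":0.6,"ax":0,"ay":0,"az":0},{"dx":0,"dy":0,"dz":0.4,"ax":0,"ay":0,"az":0},{"dx":0,"dy":0,"dz":0.2,"ax":0,"ay":0,"az":0},{"dx":0,"dy":0,"dz":0,"ax":0,"ay":0,"az":0}]'
python3 go.py .414 .245 .061 110.8;  python3 - <<'E'
from h import *
for n in('scene','top'):
    c=bot.camera(n);q=proj(c,[[.414,.245,.062]])[0].astype(int);u,v=q;x=c['img'][max(v-70,0):v+70,u-90:u+90,::-1];cv2.imwrite(f'pics/b_{n}.png',cv2.resize(x,None,fx=4,fy=4,interpolation=cv2.INTER_CUBIC))
E
```

```text
clock: 3.8
eef_pos: [0.4159, 0.2451, 0.0623]
tool_rot: [-0.181, 0.984, -0.0, -0.0]
ft_force: [1.1, -0.3, 0.2]
grip_width: 0.0516
t 3.8 p [0.4159 0.2451 0.0623] q [ 0.533  0.379 -0.337  0.856 -0.     0.169] w 0.0516 F [ 1.1 -0.3  0.2]
tool y yaw 110.82 z [-0.001 -0.    -1.   ]
shift units(tool) [0.07 0.02 0.05]
turn units(tool) [-0.   -0.01  0.  ]
```

View pics/b_scene.png

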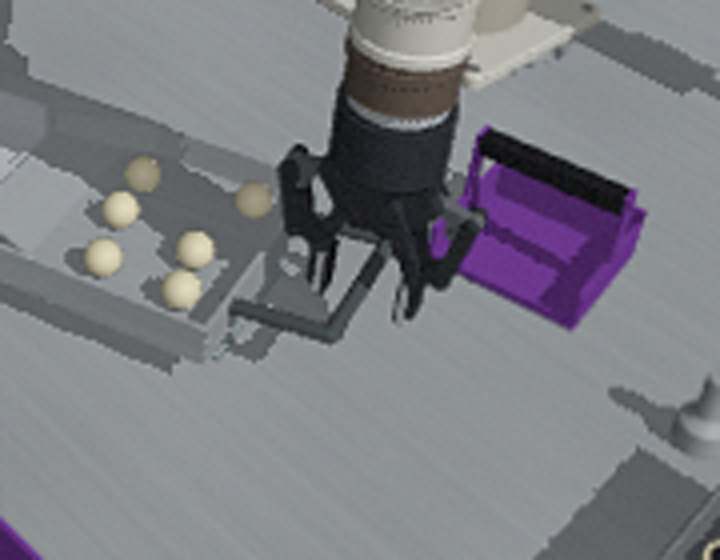

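Fingers straddle the handle bar, one on each side. Closing.

```bash
python3 -m handwheel '[{"dx":0,"dy":0,"dz":0,"ax":0,"ay":0,"az":0},{"dx":0,"dy":0,"dz":0,"ax":0,"ay":0,"az":0},{"dx":0,"dy":0,"dz":0,"ax":0,"ay":0,"az":0},{"dx":0,"dy":0,"dz":0,"ax":0,"ay":0,"az":0},{"dx":0,"dy":0,"dz":0,"ax":0,"ay":0,"az":0},{"dx":0,"dy":0,"dz":0,"ax":0,"ay":0,"az":0}]' -1
python3 go.py .414 .245 .062 110.8
```

```text
clock: 4.5
eef_pos: [0.4169, 0.2441, 0.0635]
tool_rot: [-0.18, 0.984, -0.001, 0.001]
ft_force: [1.1, -4.4, 4.2]
grip_width: 0.0101
t 4.5 p [0.4169 0.2441 0.0635] q [ 0.532  0.377 -0.336  0.857 -0.003  0.169] w 0.0101 F [ 1.1 -4.4  4.2]
tool y yaw 110.77 z [ 0.002 -0.002 -1.   ]
shift units(tool) [0.1  0.08 0.06]
turn units(tool) [-0.02  0.01 -0.  ]
```

```bash
python3 -m handwheel '[{"dx":0,"dy":-0.02,"dz":-0.24,"ax":-0.1,"ay":0,"az":0},{"dx":0,"dy":-0.043,"dz":-0.48,"ax":-0.2,"ay":0,"az":0},{"dx":0,"dy":-0.043,"dz":-0.48,"ax":-0.2,"ay":0,"az":0},{"dx":0,"dy":-0.043,"dz":-0.48,"ax":-0.2,"ay":0,"az":0}]'
python3 go.py
```

```text
clock: 4.9
eef_pos: [0.4188, 0.239, 0.1045]
tool_rot: [-0.18, 0.982, 0.051, -0.009]
ft_force: [5.3, -3.7, -4.5]
grip_width: 0.0098
t 4.9 p [0.4188 0.239  0.1045] q [ 0.458  0.317 -0.302  0.942  0.102  0.096] w 0.0098 F [ 5.3 -3.7 -4.5]
tool y yaw 110.79 z [-0.036  0.096 -0.995]
```

```bash
python3 -m handwheel '[{"dx":0,"dy":-0.043,"dz":-0.48,"ax":-0.2,"ay":0,"az":0},{"dx":0,"dy":-0.043,"dz":-0.48,"ax":-0.2,"ay":0,"az":0},{"dx":0,"dy":-0.043,"dz":-0.48,"ax":-0.2,"ay":0,"az":0},{"dx":0,"dy":-0.043,"dz":-0.48,"ax":-0.2,"ay":0,"az":0},{"dx":0,"dy":-0.043,"dz":-0.48,"ax":-0.2,"ay":0,"az":0},{"dx":0,"dy":-0.043,"dz":-0.48,"ax":-0.2,"ay":0,"az":0},{"dx":0,"dy":-0.043,"dz":-0.48,"ax":-0.2,"ay":0,"az":0},{"dx":0,"dy":-0.043,"dz":-0.48,"ax":-0.2,"ay":0,"az":0},{"dx":0,"dy":-0.043,"dz":-0.48,"ax":-0.2,"ay":0,"az":0},{"dx":0,"dy":-0.043,"dz":-0.48,"ax":-0.2,"ay":0,"az":0}]'
python3 go.py
```

```text
clock: 5.9
eef_pos: [0.4325, 0.2025, 0.2176]
tool_rot: [-0.177, 0.964, 0.197, -0.036]
ft_force: [4.4, -2.3, -5.9]
grip_width: 0.0099
t 5.9 p [0.4325 0.2025 0.2176] q [ 0.205  0.251 -0.129  1.257  0.397 -0.171] w 0.0099 F [ 4.4 -2.3 -5.9]
tool y yaw 110.8 z [-0.139  0.366 -0.92 ]
```

```bash
python3 - <<'E'
from h import *
for n in('scene','top'):
    c=bot.camera(n);q=proj(c,[[.5,.02,.1]])[0].astype(int);u,v=q;x=c['img'][max(v-70,0):v+70,u-90:u+90,::-1];cv2.imwrite(f'pics/c_{n}.png',cv2.resize(x,None,fx=4,fy=4,interpolation=cv2.INTER_CUBIC))
E
```

```text
(no output)
```

View pics/c_scene.png

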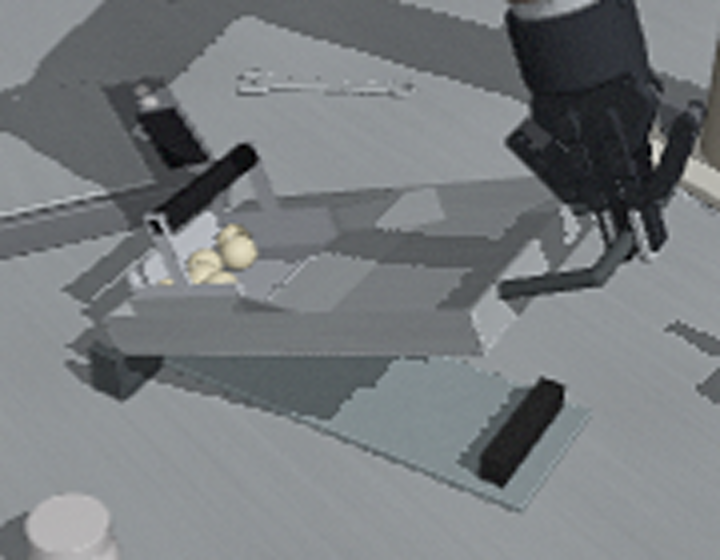

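View pics/c_top.png

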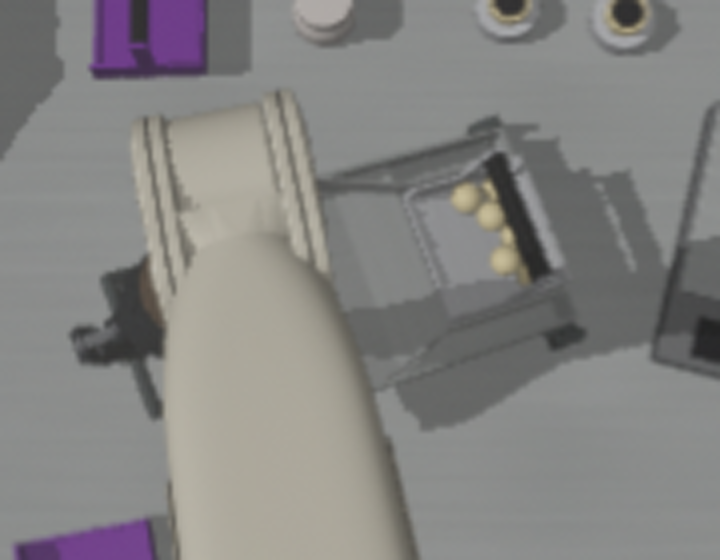

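The pan is tilted about 0.38 rad and the balls have reached the scoop's mouth and interior. I'll raise it slightly and hold so they settle.

```bash
python3 -m handwheel '[{"dx":0,"dy":-0.043,"dz":-0.48,"ax":-0.2,"ay":0,"az":0},{"dx":0,"dy":-0.043,"dz":-0.48,"ax":-0.2,"ay":0,"az":0},{"dx":0,"dy":0,"dz":0,"ax":0,"ay":0,"az":0},{"dx":0,"dy":0,"dz":0,"ax":0,"ay":0,"az":0},{"dx":0,"dy":0,"dz":0,"ax":0,"ay":0,"az":0},{"dx":0,"dy":0,"dz":0,"ax":0,"ay":0,"az":0},{"dx":0,"dy":0,"dz":0,"ax":0,"ay":0,"az":0},{"dx":0,"dy":0,"dz":0,"ax":0,"ay":0,"az":0},{"dx":0,"dy":0,"dz":0,"ax":0,"ay":0,"az":0},{"dx":0,"dy":0,"dz":0,"ax":0,"ay":0,"az":0},{"dx":0,"dy":0,"dz":0,"ax":0,"ay":0,"az":0},{"dx":0,"dy":0,"dz":0,"ax":0,"ay":0,"az":0}]'
python3 - <<'E'
from h import *
for n in('scene','top'):
    c=bot.camera(n);q=proj(c,[[.53,-.04,.1]])[0].astype(int);u,v=q;x=c['img'][max(v-45,0):v+45,u-60:u+60,::-1];cv2.imwrite(f'pics/d_{n}.png',cv2.resize(x,None,fx=6,fy=6,interpolation=cv2.INTER_CUBIC))
E
```

```text
clock: 7.2
eef_pos: [0.4364, 0.1921, 0.2376]
tool_rot: [-0.176, 0.958, 0.224, -0.042]
ft_force: [4.1, -5.7, -6.7]
grip_width: 0.0099
```

View pics/d_scene.png

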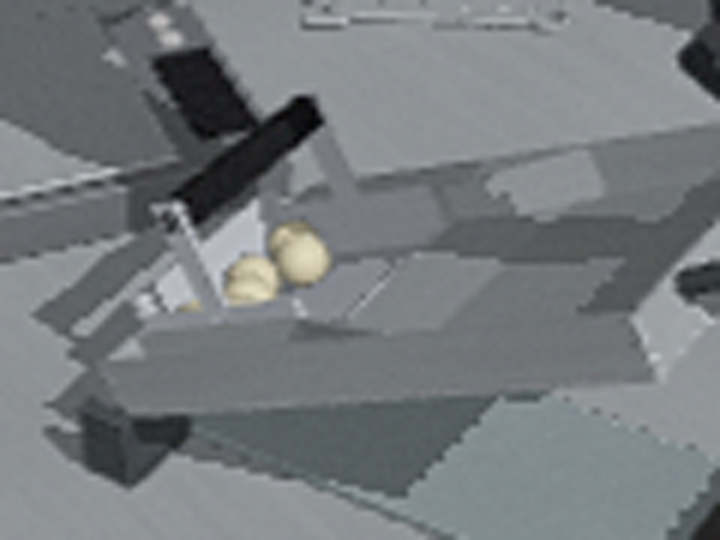

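View pics/d_top.png

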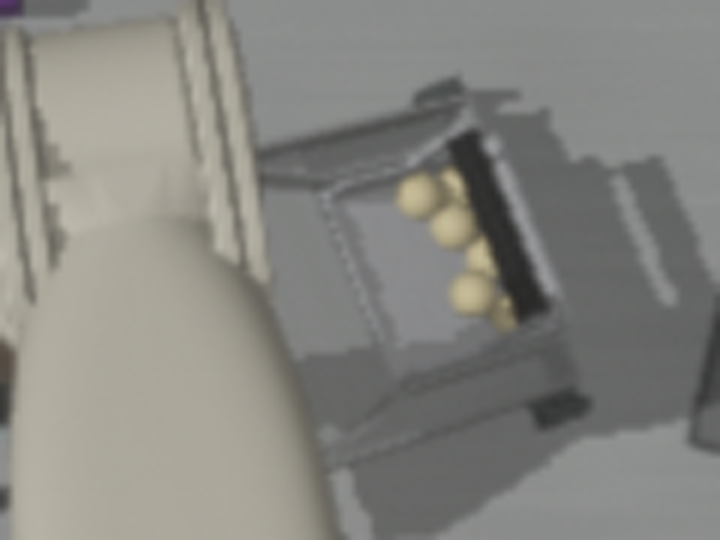

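Both pictures show all six balls in the tilted scoop: in the top crop they are at (420,195), (455,185), (455,228), (482,255), (475,293) and (507,312). Now I lower the pan.

```bash
python3 -m handwheel '[{"dx":0,"dy":0.03,"dz":0.48,"ax":0.2,"ay":0,"az":0},{"dx":0,"dy":0.03,"dz":0.48,"ax":0.2,"ay":0,"az":0},{"dx":0,"dy":0.03,"dz":0.48,"ax":0.2,"ay":0,"az":0},{"dx":0,"dy":0.03,"dz":0.48,"ax":0.2,"ay":0,"az":0},{"dx":0,"dy":0.03,"dz":0.48,"ax":0.2,"ay":0,"az":0},{"dx":0,"dy":0.03,"dz":0.48,"ax":0.2,"ay":0,"az":0},{"dx":0,"dy":0.03,"dz":0.48,"ax":0.2,"ay":0,"az":0},{"dx":0,"dy":0.03,"dz":0.48,"ax":0.2,"ay":0,"az":0},{"dx":0,"dy":0.03,"dz":0.48,"ax":0.2,"ay":0,"az":0},{"dx":0,"dy":0.03,"dz":0.48,"ax":0.2,"ay":0,"az":0},{"dx":0,"dy":0.03,"dz":0.48,"ax":0.2,"ay":0,"az":0},{"dx":0,"dy":0.03,"dz":0.48,"ax":0.2,"ay":0,"az":0}]'
python3 go.py .4165 .2445 .063 110.8
```

```text
clock: 8.5
eef_pos: [0.4187, 0.2392, 0.104]
tool_rot: [-0.18, 0.982, 0.048, -0.008]
ft_force: [6.2, -8.2, -6.2]
grip_width: 0.0096
t 8.5 p [0.4187 0.2392 0.104 ] q [ 0.461  0.317 -0.303  0.94   0.098  0.099] w 0.0096 F [ 6.2 -8.2 -6.2]
tool y yaw 110.78 z [-0.034  0.092 -0.995]
shift units(tool) [0.01 0.07 1.65]
turn units(tool) [ 0.66  0.01 -0.  ]
```

```bash
python3 -m handwheel '[{"dx":0,"dy":0.03,"dz":0.4,"ax":0.17,"ay":0,"az":0},{"dx":0,"dy":0.02,"dz":0.4,"ax":0.17,"ay":0,"az":0},{"dx":0,"dy":0.02,"dz":0.35,"ax":0.14,"ay":0,"az":0},{"dx":0,"dy":0.01,"dz":0.25,"ax":0.1,"ay":0,"az":0},{"dx":0,"dy":0.01,"dz":0.2,"ax":0.08,"ay":0,"az":0},{"dx":0,"dy":0,"dz":0,"ax":0,"ay":0,"az":0},{"dx":0,"dy":0,"dz":0,"ax":0,"ay":0,"az":0}]'
python3 go.py .4165 .2445 .063 110.8
```

```text
clock: 9.2
eef_pos: [0.4169, 0.244, 0.0647]
tool_rot: [-0.181, 0.984, 0.001, 0.0]
ft_force: [5.7, -7.7, -5.1]
grip_width: 0.0099
t 9.2 p [0.4169 0.244  0.0647] q [ 0.529  0.375 -0.336  0.859  0.001  0.166] w 0.0099 F [ 5.7 -7.7 -5.1]
tool y yaw 110.8 z [ 0.001  0.002 -1.   ]
shift units(tool) [0.01 0.02 0.07]
turn units(tool) [ 0.01  0.01 -0.  ]
```

```bash
python3 -m handwheel '[{"dx":0,"dy":0,"dz":0.06,"ax":0,"ay":0,"az":0},{"dx":0,"dy":0,"dz":0.04,"ax":0,"ay":0,"az":0},{"dx":0,"dy":0,"dz":0,"ax":0,"ay":0,"az":0},{"dx":0,"dy":0,"dz":0,"ax":0,"ay":0,"az":0}]'
```

```text
clock: 9.6
eef_pos: [0.4169, 0.2441, 0.0635]
tool_rot: [-0.18, 0.984, 0.001, 0.001]
ft_force: [3.6, -8.6, 3.5]
grip_width: 0.0099
```

Force changed sign, so the pan is on its rest (same height as at grasp). Release, and go up.

```bash
python3 -m handwheel '[{"dx":0,"dy":0,"dz":0,"ax":0,"ay":0,"az":0},{"dx":0,"dy":0,"dz":0,"ax":0,"ay":0,"az":0},{"dx":0,"dy":0,"dz":0,"ax":0,"ay":0,"az":0},{"dx":0,"dy":0,"dz":0,"ax":0,"ay":0,"az":0},{"dx":0,"dy":0,"dz":-0.3,"ax":0,"ay":0,"az":0},{"dx":0,"dy":0,"dz":-0.6,"ax":0,"ay":0,"az":0},{"dx":0,"dy":0,"dz":-0.9,"ax":0,"ay":0,"az":0},{"dx":0,"dy":0,"dz":-1,"ax":0,"ay":0,"az":0},{"dx":0,"dy":0,"dz":-1,"ax":0,"ay":0,"az":0},{"dx":0,"dy":0,"dz":-1,"ax":0,"ay":0,"az":0},{"dx":0,"dy":0,"dz":-1,"ax":0,"ay":0,"az":0}]' 0.2
python3 go.py .535 -.071 .205 110.8
python3 - <<'E'
from h import *
for n in('scene','top'):
    c=bot.camera(n);q=proj(c,[[.53,-.04,.1]])[0].astype(int);u,v=q;x=c['img'][max(v-60,0):v+60,u-80:u+80,::-1];cv2.imwrite(f'pics/e_{n}.png',cv2.resize(x,None,fx=5,fy=5,interpolation=cv2.INTER_CUBIC))
    print(n,u,v)
E
```

```text
clock: 10.7
eef_pos: [0.4162, 0.2443, 0.2094]
tool_rot: [-0.181, 0.983, 0.003, -0.0]
ft_force: [0.6, -0.9, 1.0]
grip_width: 0.0511
t 10.7 p [0.4162 0.2443 0.2094] q [ 0.527  0.228 -0.12   1.221  0.006  0.163] w 0.0511 F [ 0.6 -0.9  1. ]
tool y yaw 110.84 z [-0.002  0.006 -1.   ]
shift units(tool) [  0.05 -13.48   0.09]
turn units(tool) [0.04 0.   0.01]
scene 297 184
top 345 196
```

View pics/e_scene.png

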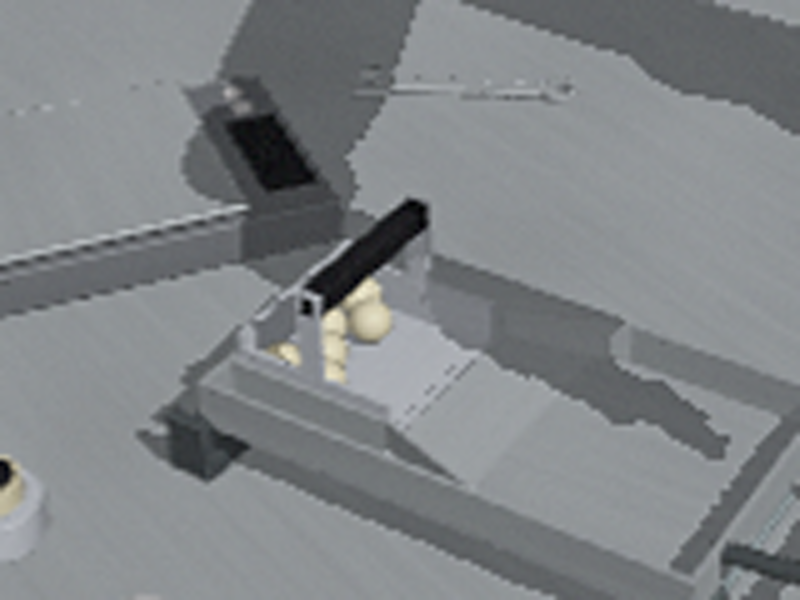

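View pics/e_top.png

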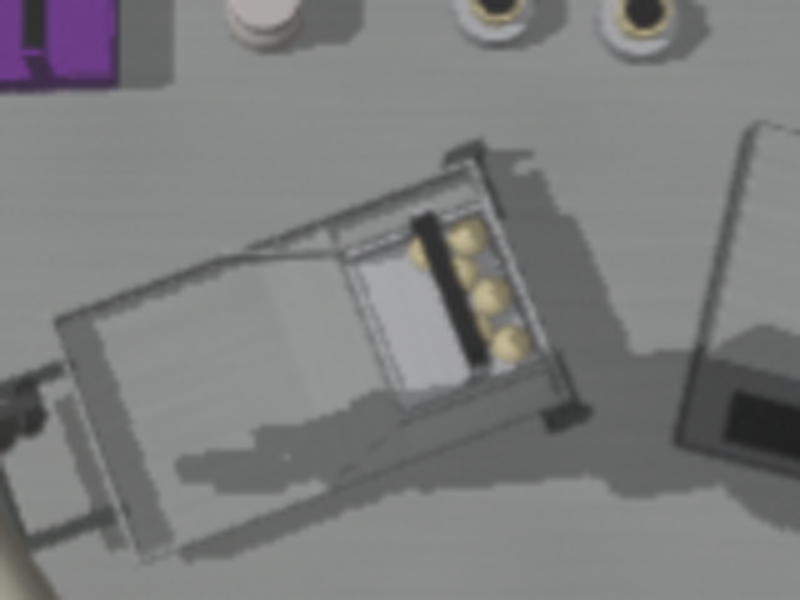

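```bash
python3 - <<'E'
from h import *
c=bot.camera('top')
a,b=[at_z(c,(265+u/5,136+v/5),.125) for u,v in((425,213),(480,365))]
print(a,b,(a+b)/2,np.linalg.norm(a-b),np.degrees(np.arctan2(*(a-b)[1::-1])))
c=bot.camera('scene')
e=[(217+u/5,124+v/5) for u,v in((307,300),(415,213))]
print([at_z(c,q,.118) for q in e], proj(c,[(a+b)/2-[0,0,.007]]), np.mean(e,0))
E
```

```text
[ 0.5875933  -0.05545549  0.125     ] [ 0.48253264 -0.09115238  0.125     ] [ 0.53506297 -0.07330393  0.125     ] 0.11095950119058806 18.766431617552296
[array([ 0.58700363, -0.05558105,  0.118     ]), array([ 0.48343128, -0.0909809 ,  0.118     ])] [[289.59264826 174.98958714]] [289.2 175.3]
```

```bash
python3 -m handwheel '[{"dx":0,"dy":-0.6,"dz":0,"ax":0.04,"ay":0,"az":0},{"dx":0,"dy":-1,"dz":0,"ax":0,"ay":0,"az":0},{"dx":0,"dy":-1,"dz":0,"ax":0,"ay":0,"az":0},{"dx":0,"dy":-1,"dz":0,"ax":0,"ay":0,"az":0},{"dx":0,"dy":-1,"dz":0,"ax":0,"ay":0,"az":0},{"dx":0,"dy":-1,"dz":0,"ax":0,"ay":0,"az":0},{"dx":0,"dy":-1,"dz":0,"ax":0,"ay":0,"az":0},{"dx":0,"dy":-1,"dz":0,"ax":0,"ay":0,"az":0},{"dx":0,"dy":-1,"dz":0,"ax":0,"ay":0,"az":0},{"dx":0,"dy":-1,"dz":0,"ax":0,"ay":0,"az":0},{"dx":0,"dy":-1,"dz":0,"ax":0,"ay":0,"az":0},{"dx":0,"dy":-1,"dz":0,"ax":0,"ay":0,"az":0}]'
```

```text
clock: 12.1
eef_pos: [0.5187, -0.0287, 0.2062]
tool_rot: [-0.181, 0.984, 0.0, -0.002]
ft_force: [0.4, -0.4, 0.3]
grip_width: 0.0516
```

```bash
python3 -m handwheel '[{"dx":0,"dy":-1,"dz":0,"ax":0,"ay":0,"az":0},{"dx":0,"dy":-0.7,"dz":0,"ax":0,"ay":0,"az":0},{"dx":0,"dy":-0.2,"dz":0,"ax":0,"ay":0,"az":0},{"dx":0,"dy":0,"dz":0,"ax":0,"ay":0,"az":0}]'; python3 go.py .535 -.073 .118 110.3
```

```text
clock: 12.5
eef_pos: [0.536, -0.0718, 0.2069]
tool_rot: [-0.18, 0.984, 0.0, -0.001]
ft_force: [-0.3, 1.0, 0.3]
grip_width: 0.0515
t 12.5 p [ 0.536  -0.0718  0.2069] q [-0.133  0.344  0.033  1.261  0.    -0.496] w 0.0515 F [-0.3  1.   0.3]
tool y yaw 110.76 z [-0.002  0.    -1.   ]
shift units(tool) [ 0.05 -0.04  3.56]
turn units(tool) [ 0.01 -0.01  0.05]
```

```bash
python3 -m handwheel '[{"dx":0,"dy":-0.03,"dz":0.5,"ax":0,"ay":0,"az":0.03},{"dx":0,"dy":0,"dz":0.7,"ax":0,"ay":0,"az":0},{"dx":0,"dy":0,"dz":0.7,"ax":0,"ay":0,"az":0},{"dx":0,"dy":0,"dz":0.7,"ax":0,"ay":0,"az":0},{"dx":0,"dy":0,"dz":0.6,"ax":0,"ay":0,"az":0},{"dx":0,"dy":0,"dz":0.3,"ax":0,"ay":0,"az":0},{"dx":0,"dy":0,"dz":0,"ax":0,"ay":0,"az":0}]'; python3 go.py .535 -.073 .118 110.3
python3 - <<'E'
from h import *
for n in('scene',):
    c=bot.camera(n);q=proj(c,[[.53,-.04,.1]])[0].astype(int);u,v=q;x=c['img'][max(v-60,0):v+60,u-80:u+80,::-1];cv2.imwrite(f'pics/f_{n}.png',cv2.resize(x,None,fx=5,fy=5,interpolation=cv2.INTER_CUBIC))
E
```

```text
clock: 13.2
eef_pos: [0.5353, -0.0709, 0.1186]
tool_rot: [-0.179, 0.984, 0.001, -0.002]
ft_force: [0.6, 0.2, -0.5]
grip_width: 0.051
t 13.2 p [ 0.5353 -0.0709  0.1186] q [-0.132  0.413 -0.109  1.053  0.    -0.492] w 0.051 F [ 0.6  0.2 -0.5]
tool y yaw 110.65 z [-0.003  0.001 -1.   ]
shift units(tool) [ 0.04 -0.08  0.02]
turn units(tool) [ 0.01 -0.02  0.04]
```

View pics/f_scene.png

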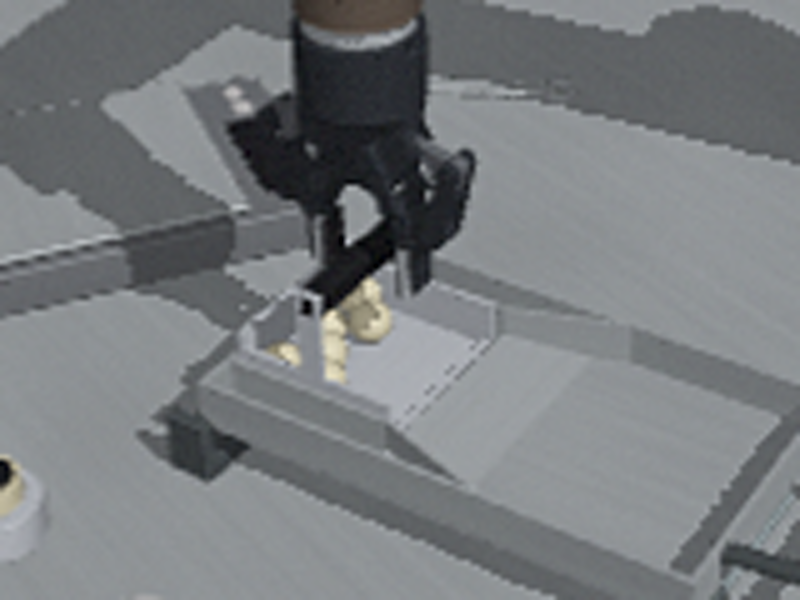

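The jaws straddle the cross bar near its middle. Small 2 mm correction, then close.

```bash
python3 -m handwheel '[{"dx":0,"dy":-0.08,"dz":0,"ax":0.01,"ay":-0.02,"az":0.03},{"dx":0,"dy":0,"dz":0,"ax":0,"ay":0,"az":0},{"dx":0,"dy":0,"dz":0,"ax":0,"ay":0,"az":0},{"dx":0,"dy":0,"dz":0,"ax":0,"ay":0,"az":0},{"dx":0,"dy":0,"dz":0,"ax":0,"ay":0,"az":0},{"dx":0,"dy":0,"dz":0,"ax":0,"ay":0,"az":0},{"dx":0,"dy":0,"dz":0,"ax":0,"ay":0,"az":0}]' -1
python3 go.py .535 -.073 .118 110.3
```

```text
clock: 13.95
eef_pos: [0.5379, -0.0734, 0.121]
tool_rot: [-0.177, 0.984, -0.0, 0.002]
ft_force: [0.1, 2.7, 6.0]
grip_width: 0.0148
t 13.95 p [ 0.5379 -0.0734  0.121 ] q [-1.36e-01  4.10e-01 -1.06e-01  1.05e+00  1.00e-03 -4.91e-01] w 0.0148 F [0.1 2.7 6. ]
tool y yaw 110.34 z [ 0.005  0.    -1.   ]
shift units(tool) [0.1  0.06 0.12]
turn units(tool) [-0.01  0.03  0.  ]
```

```bash
python3 -m handwheel '[{"dx":0,"dy":0,"dz":-0.1,"ax":0,"ay":0,"az":0},{"dx":0,"dy":0,"dz":-0.2,"ax":0,"ay":0,"az":0},{"dx":0,"dy":0,"dz":-0.3,"ax":0,"ay":0,"az":0},{"dx":0,"dy":0,"dz":-0.4,"ax":0,"ay":0,"az":0},{"dx":0,"dy":0,"dz":-0.4,"ax":0,"ay":0,"az":0},{"dx":0,"dy":0,"dz":-0.5,"ax":0,"ay":0,"az":0},{"dx":0,"dy":0,"dz":-0.5,"ax":0,"ay":0,"az":0},{"dx":0,"dy":0,"dz":-0.5,"ax":0,"ay":0,"az":0},{"dx":0,"dy":0,"dz":-0.4,"ax":0,"ay":0,"az":0},{"dx":0,"dy":0,"dz":-0.3,"ax":0,"ay":0,"az":0},{"dx":0,"dy":0,"dz":-0.1,"ax":0,"ay":0,"az":0},{"dx":0,"dy":0,"dz":0,"ax":0,"ay":0,"az":0}]'
python3 go.py .5605 -.3765 .21 110.3
python3 - <<'E'
from h import *
for n in('scene','top'):
    c=bot.camera(n);q=proj(c,[[.53,-.07,.15]])[0].astype(int);u,v=q;x=c['img'][max(v-60,0):v+60,u-80:u+80,::-1];cv2.imwrite(f'pics/g_{n}.png',cv2.resize(x,None,fx=5,fy=5,interpolation=cv2.INTER_CUBIC))
E
```

```text
clock: 15.15
eef_pos: [0.5372, -0.0737, 0.213]
tool_rot: [-0.176, 0.984, -0.001, 0.002]
ft_force: [0.7, 0.4, -3.7]
grip_width: 0.0149
t 15.15 p [ 0.5372 -0.0737  0.213 ] q [-0.136  0.339  0.042  1.27   0.    -0.491] w 0.0149 F [ 0.7  0.4 -3.7]
tool y yaw 110.33 z [ 0.004 -0.    -1.   ]
shift units(tool) [  3.34 -11.68   0.13]
turn units(tool) [-0.01  0.02  0.  ]
```

View pics/g_scene.png

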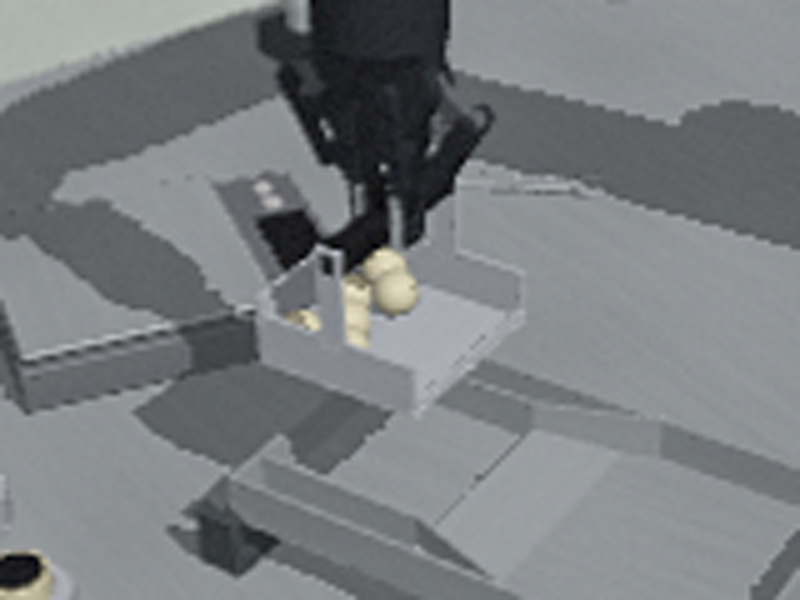

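```bash
python3 -m handwheel '[{"dx":0.03,"dy":-0.1,"dz":0,"ax":0,"ay":0,"az":0},{"dx":0.06,"dy":-0.2,"dz":0,"ax":0,"ay":0,"az":0},{"dx":0.09,"dy":-0.3,"dz":0,"ax":0,"ay":0,"az":0},{"dx":0.12,"dy":-0.4,"dz":0,"ax":0,"ay":0,"az":0},{"dx":0.15,"dy":-0.5,"dz":0,"ax":0,"ay":0,"az":0},{"dx":0.17,"dy":-0.6,"dz":0,"ax":0,"ay":0,"az":0},{"dx":0.17,"dy":-0.6,"dz":0,"ax":0,"ay":0,"az":0},{"dx":0.17,"dy":-0.6,"dz":0,"ax":0,"ay":0,"az":0},{"dx":0.17,"dy":-0.6,"dz":0,"ax":0,"ay":0,"az":0},{"dx":0.17,"dy":-0.6,"dz":0,"ax":0,"ay":0,"az":0},{"dx":0.17,"dy":-0.6,"dz":0,"ax":0,"ay":0,"az":0},{"dx":0.17,"dy":-0.6,"dz":0,"ax":0,"ay":0,"az":0}]'
python3 -m handwheel '[{"dx":0.17,"dy":-0.6,"dz":0,"ax":0,"ay":0,"az":0},{"dx":0.17,"dy":-0.6,"dz":0,"ax":0,"ay":0,"az":0},{"dx":0.17,"dy":-0.6,"dz":0,"ax":0,"ay":0,"az":0},{"dx":0.17,"dy":-0.6,"dz":0,"ax":0,"ay":0,"az":0},{"dx":0.17,"dy":-0.6,"dz":0,"ax":0,"ay":0,"az":0},{"dx":0.17,"dy":-0.6,"dz":0,"ax":0,"ay":0,"az":0},{"dx":0.17,"dy":-0.6,"dz":0,"ax":0,"ay":0,"az":0},{"dx":0.15,"dy":-0.5,"dz":0,"ax":0,"ay":0,"az":0},{"dx":0.12,"dy":-0.4,"dz":0,"ax":0,"ay":0,"az":0},{"dx":0.09,"dy":-0.3,"dz":0,"ax":0,"ay":0,"az":0},{"dx":0.06,"dy":-0.2,"dz":0,"ax":0,"ay":0,"az":0},{"dx":0.03,"dy":-0.1,"dz":0,"ax":0,"ay":0,"az":0}]'
python3 go.py .5605 -.3765 .15 110.3
```

```text
clock: 16.45
eef_pos: [0.5482, -0.223, 0.2128]
tool_rot: [-0.176, 0.984, -0.0, 0.002]
ft_force: [0.8, 0.1, -3.5]
grip_width: 0.0148
clock: 17.65
eef_pos: [0.5592, -0.3698, 0.2128]
tool_rot: [-0.176, 0.984, -0.0, 0.002]
ft_force: [0.3, -0.0, -3.4]
grip_width: 0.015
t 17.65 p [ 0.5592 -0.3698  0.2128] q [-0.585  0.605  0.463  1.426  0.002 -0.94 ] w 0.015 F [ 0.3 -0.  -3.4]
tool y yaw 110.32 z [ 0.003 -0.    -1.   ]
shift units(tool) [ 0.05 -0.27  2.51]
turn units(tool) [-0.01  0.02  0.  ]
```

```bash
python3 -m handwheel '[{"dx":0,"dy":-0.1,"dz":0.2,"ax":0,"ay":0,"az":0},{"dx":0,"dy":-0.1,"dz":0.3,"ax":0,"ay":0,"az":0},{"dx":0,"dy":0,"dz":0.4,"ax":0,"ay":0,"az":0},{"dx":0,"dy":0,"dz":0.4,"ax":0,"ay":0,"az":0},{"dx":0,"dy":0,"dz":0.4,"ax":0,"ay":0,"az":0},{"dx":0,"dy":0,"dz":0.4,"ax":0,"ay":0,"az":0},{"dx":0,"dy":0,"dz":0.4,"ax":0,"ay":0,"az":0},{"dx":0,"dy":0,"dz":0.3,"ax":0,"ay":0,"az":0},{"dx":0,"dy":0,"dz":0.1,"ax":0,"ay":0,"az":0},{"dx":0,"dy":0,"dz":0,"ax":0,"ay":0,"az":0}]'
python3 go.py .5605 -.3765 .131 110.3
python3 - <<'E'
from h import *
for n in('scene','top'):
    c=bot.camera(n);q=proj(c,[[.56,-.37,.1]])[0].astype(int);u,v=q;x=c['img'][max(v-60,0):v+60,u-80:u+80,::-1];cv2.imwrite(f'pics/i_{n}.png',cv2.resize(x,None,fx=5,fy=5,interpolation=cv2.INTER_CUBIC))
E
```

```text
clock: 18.65
eef_pos: [0.561, -0.374, 0.1398]
tool_rot: [-0.176, 0.984, -0.0, 0.001]
ft_force: [0.4, -0.4, -4.7]
grip_width: 0.015
t 18.65 p [ 0.561  -0.374   0.1398] q [-0.589  0.647  0.345  1.267  0.002 -0.943] w 0.015 F [ 0.4 -0.4 -4.7]
tool y yaw 110.32 z [ 0.003  0.    -1.   ]
shift units(tool) [ 0.05 -0.09  0.35]
turn units(tool) [-0.    0.02  0.  ]
```

View pics/i_scene.png

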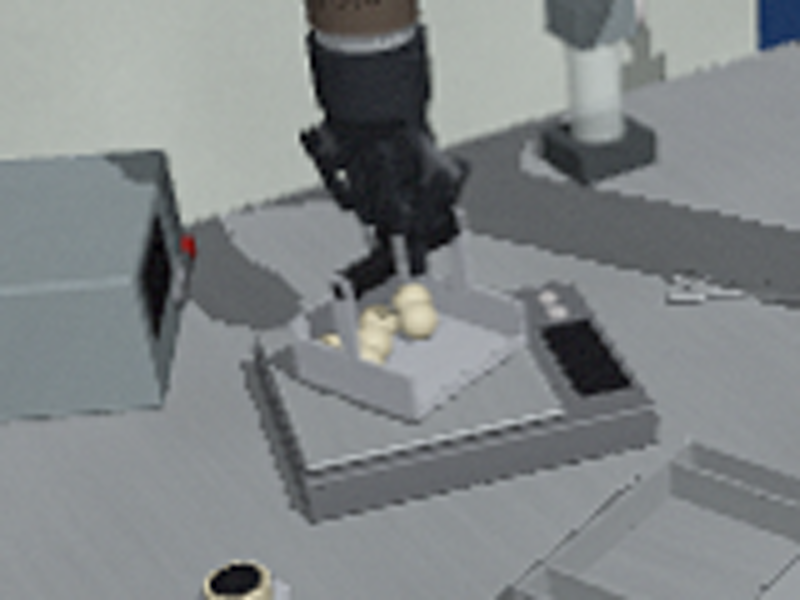

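View pics/i_top.png

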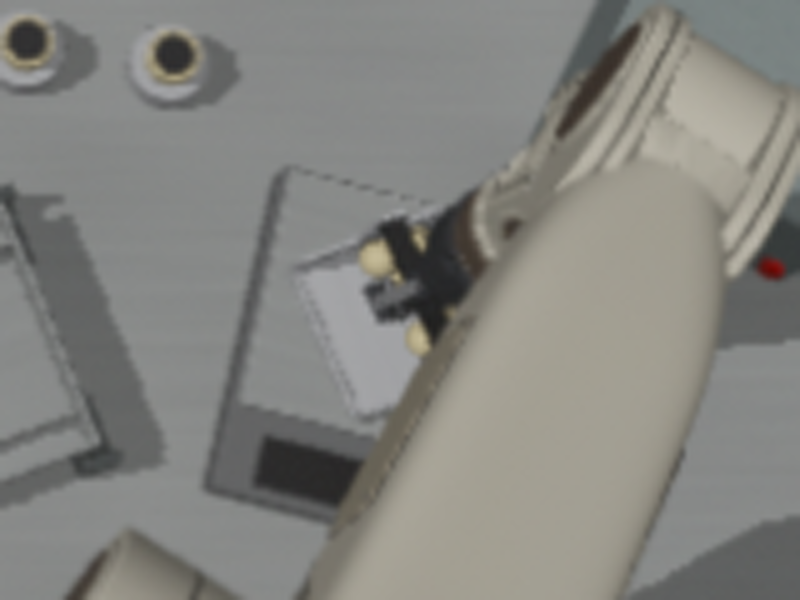

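Scoop hovers over the middle of the plate with the balls in it. Lowering the last centimetre.

```bash
python3 -m handwheel '[{"dx":0.03,"dy":-0.05,"dz":0.1,"ax":0,"ay":0.01,"az":0},{"dx":0,"dy":0,"dz":0.1,"ax":0,"ay":0,"az":0},{"dx":0,"dy":0,"dz":0.08,"ax":0,"ay":0,"az":0},{"dx":0,"dy":0,"dz":0.04,"ax":0,"ay":0,"az":0},{"dx":0,"dy":0,"dz":0,"ax":0,"ay":0,"az":0},{"dx":0,"dy":0,"dz":0,"ax":0,"ay":0,"az":0}]'
```

```text
clock: 19.35
eef_pos: [0.5609, -0.3756, 0.1324]
tool_rot: [-0.176, 0.984, -0.001, 0.001]
ft_force: [0.1, -0.0, -3.7]
grip_width: 0.0151
```

```bash
python3 -m handwheel '[{"dx":0,"dy":0,"dz":0.05,"ax":0,"ay":0,"az":0},{"dx":0,"dy":0,"dz":0.04,"ax":0,"ay":0,"az":0},{"dx":0,"dy":0,"dz":0,"ax":0,"ay":0,"az":0},{"dx":0,"dy":0,"dz":0,"ax":0,"ay":0,"az":0}]'
```

```text
clock: 19.75
eef_pos: [0.561, -0.3756, 0.1312]
tool_rot: [-0.176, 0.984, -0.001, 0.001]
ft_force: [-3.5, 1.7, 3.5]
grip_width: 0.0148
```

Contact: the vertical force has changed sign and the height is as expected. Release, then retract straight up.

```bash
python3 -m handwheel '[{"dx":0,"dy":0,"dz":0,"ax":0,"ay":0,"az":0},{"dx":0,"dy":0,"dz":0,"ax":0,"ay":0,"az":0},{"dx":0,"dy":0,"dz":0,"ax":0,"ay":0,"az":0},{"dx":0,"dy":0,"dz":0,"ax":0,"ay":0,"az":0},{"dx":0,"dy":0,"dz":-0.2,"ax":0,"ay":0,"az":0},{"dx":0,"dy":0,"dz":-0.5,"ax":0,"ay":0,"az":0},{"dx":0,"dy":0,"dz":-0.9,"ax":0,"ay":0,"az":0},{"dx":0,"dy":0,"dz":-0.9,"ax":0,"ay":0,"az":0},{"dx":0,"dy":0,"dz":-0.9,"ax":0,"ay":0,"az":0},{"dx":0,"dy":0,"dz":-0.9,"ax":0,"ay":0,"az":0},{"dx":0,"dy":0,"dz":0,"ax":0,"ay":0,"az":0}]' 0.2
python3 -m handwheel '[{"dx":0,"dy":0.8,"dz":-0.3,"ax":0,"ay":0,"az":0},{"dx":0,"dy":1,"dz":-0.3,"ax":0,"ay":0,"az":0},{"dx":0,"dy":1,"dz":0,"ax":0,"ay":0,"az":0},{"dx":0,"dy":1,"dz":0,"ax":0,"ay":0,"az":0},{"dx":0,"dy":1,"dz":0,"ax":0,"ay":0,"az":0},{"dx":0,"dy":1,"dz":0,"ax":0,"ay":0,"az":0},{"dx":0,"dy":1,"dz":0,"ax":0,"ay":0,"az":0},{"dx":0,"dy":1,"dz":0,"ax":0,"ay":0,"az":0},{"dx":0,"dy":1,"dz":0,"ax":0,"ay":0,"az":0},{"dx":0,"dy":0.5,"dz":0,"ax":0,"ay":0,"az":0},{"dx":0,"dy":0,"dz":0,"ax":0,"ay":0,"az":0}]'
python3 - <<'E'
from h import *
for n in('scene','top'):
    c=bot.camera(n);q=proj(c,[[.56,-.3,.1]])[0].astype(int);u,v=q;x=c['img'][max(v-60,0):v+60,u-80:u+80,::-1];cv2.imwrite(f'pics/j_{n}.png',cv2.resize(x,None,fx=5,fy=5,interpolation=cv2.INTER_CUBIC)); print(u,v)
E
```

```text
clock: 20.85
eef_pos: [0.5625, -0.3767, 0.2435]
tool_rot: [-0.176, 0.984, -0.004, 0.004]
ft_force: [1.1, -0.4, 0.9]
grip_width: 0.0509
clock: 21.95
eef_pos: [0.4795, -0.1564, 0.2526]
tool_rot: [-0.177, 0.984, -0.001, 0.001]
ft_force: [0.2, -0.7, -0.1]
grip_width: 0.0515
244 151
419 187
```

View pics/j_scene.png

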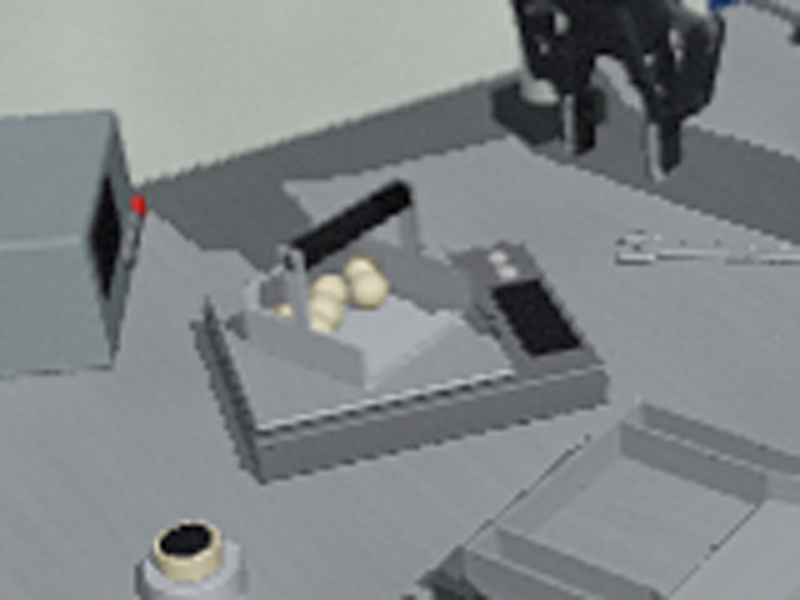

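View pics/j_top.png

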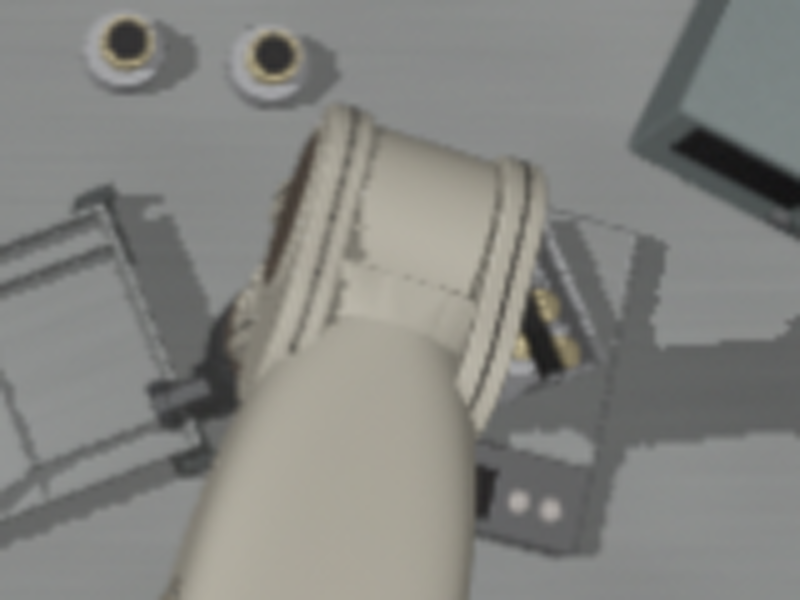

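The scene view shows the scoop upright on the plate. The arm hides it from above, so I'll move clear for a check.

```bash
python3 -m handwheel '[{"dx":0,"dy":1,"dz":0,"ax":0,"ay":0,"az":0},{"dx":0,"dy":1,"dz":0,"ax":0,"ay":0,"az":0},{"dx":0,"dy":1,"dz":0,"ax":0,"ay":0,"az":0},{"dx":0,"dy":1,"dz":0,"ax":0,"ay":0,"az":0},{"dx":0,"dy":1,"dz":0,"ax":0,"ay":0,"az":0},{"dx":0,"dy":1,"dz":0,"ax":0,"ay":0,"az":0},{"dx":0,"dy":1,"dz":0,"ax":0,"ay":0,"az":0},{"dx":0,"dy":1,"dz":0,"ax":0,"ay":0,"az":0},{"dx":0,"dy":0.5,"dz":0,"ax":0,"ay":0,"az":0},{"dx":0,"dy":0,"dz":0,"ax":0,"ay":0,"az":0}]'
python3 - <<'E'
from h import *
c=bot.camera('top');x=c['img'][110:300,270:510,::-1];cv2.imwrite('pics/k_top.png',cv2.resize(x,None,fx=3.2,fy=3.2,interpolation=cv2.INTER_CUBIC))
pl=np.array([.5605,-.3765,.128]);print(proj(c,[pl]))
q=(proj(c,[pl])[0]-[270,110]);print(q*3.2)
E
```

```text
clock: 23.05
eef_pos: [0.4064, 0.0422, 0.2521]
tool_rot: [-0.177, 0.984, -0.001, 0.001]
ft_force: [0.3, 0.3, 1.0]
grip_width: 0.0512
[[443.54844859 186.12450362]]
[555.3550355  243.59841157]
```

View pics/k_top.png

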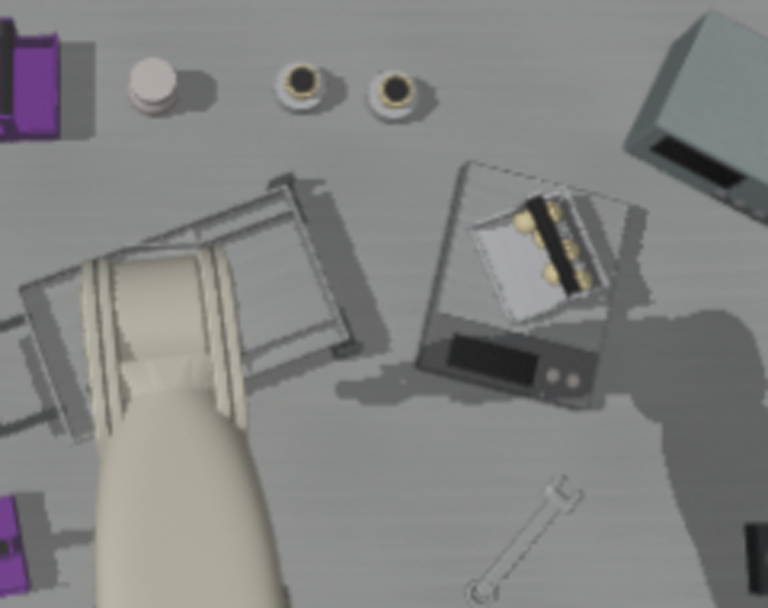

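The top crop shows the bar centre at about (553,246), against a plate-centre projection of (555,244). The six balls are visible on both sides of the bar, the pan is level, and the pucks, jar and wrench look undisturbed. Handing in.

```bash
python3 - <<'E'
from workcell import bot
print(bot.job_done(), bot.get_obs()['clock'])
E
```

```text
the job is handed in; nothing more can be done
the job is handed in; nothing more can be done
```

The job is handed in at about 23 s of the 61 s allowed. The scoop, with all six balls in it, is standing on the scale plate and the pan is back down. No verdict was reported.

- **Pan:** I gripped the handle and lifted the pan along its arc to about 0.46 rad. All six balls ran into the silver scoop, and both camera views showed this with the pan still tilted. I then lowered it until the handle was back at its grasp height and the force changed sign, and released it.
- **Scoop:** I took it by its cross bar, carried it over and set it down on the plate. I released when the force changed sign, then backed the gripper away.
- **Last checks:** In the final top view the bar's middle is within a few millimetres of the plate's middle. I counted the six balls before the lift. In the last view they lie close together and partly under the bar, so I judged the count there by eye. The pan lies level and the pucks, jar and wrench look unmoved. The nozzle and purple scoops were outside or only partly inside that last crop, but the arm never went near the nozzle. The wrist force stayed near zero with the arm clear.
- **Failed or refused:** My first two move calls were refused because their rows left out some of the keys. Nothing moved.

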